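# Refit the hob knob and hold it pressed in

### The job

The control knob of one burner has come off the tabletop hob and stands on the worktop. Pick it up, turn it so that the flat in its bore matches the flat of the bare D-shaped control shaft, push it fully home on the shaft, then press knob and shaft in as far as they go, as one does to light a burner. Finish like that, still holding the knob pressed in, and leave the salt mill and the cream jug where they stand.

Things in the scene. Friction and masses are not known exactly. Their poses are not given: they have to be found in the camera images.
- knob_grip (a point): Loose control knob, bare aluminium, about 60 g, upright on the worktop, bore mouth down. 40 mm high; from above a lozenge 50 mm long, 26 mm across two parallel flat sides (normals +y, -y; flat 11 mm either side of the axis, full height), tapered nose to +x, round tail to -x (ends 24 mm from the axis). Point: on the bore's axis, half-way up, 20 mm above the underside. z up.
- knob_nose (a point): The knob's nose: end of its taper, 26 mm from the bore's axis on its +x side, half-way up. A thin dark line on the knob's top runs from the axis to the nose. Same axes as knob_grip.
- knob_bore (a point): Centre of the bore's mouth in the knob's underside, 20 mm below knob_grip. The bore is a blind D-shaped hole, 20 mm deep, 16 mm in diameter; its flat lies 4.5 mm from the axis on the nose (+x) side; 1.5 mm chamfer at the mouth. Same axes as knob_grip.
- stem_tip (a point): Upper end, on the axis, of the bare control shaft: upright steel D-section rod, 14 mm in diameter, last 2 mm tapered. Its flat lies 3.5 mm from the axis and faces +x; z up. It cannot rotate. The knob goes on nose (+x) along this +x, within about 0.12 rad. Knob fully home: bore's end rests on this end and knob_grip coincides with this point. Sinks as the shaft is pressed.
- valve: Where the bare shaft comes out of the hob's top, on its axis, 32 mm below the unpressed shaft's end: dark round plate, 42 mm across, 3 mm high; fixed. Axes as the shaft's. The right or the left control of the hob: it varies. The knob's underside is 12 mm above the hob's top when home, 5 mm when pressed to the stop.
- stem (a joint): How far the shaft is pressed in, in m: 0 is out (at rest), 0.007 is the stop. A spring pushes it out: about 4 N when out, about 8 N at the stop.
- hob: Tabletop hob, grey, 270 mm (x) by 360 mm (y), flat top 50 mm above the worktop; fixed. Origin: centre of its underside. Controls in a strip along its front (-x) edge, 95 mm before its centre, 90 mm to either side. Two burners with dark pan supports lie 35 mm beyond its centre and rise 29 mm above the top within 76 mm of the burner's axis.
- other_knob (a point): The hob's other control, 180 mm from the bare shaft: a knob of the same shape that is in place already and does not move. This point lies on its axis, half-way up; its top is 52 mm above the hob's top.
- salt_mill_centre (a point): A loose salt mill, 44 mm across, 90 mm high; this point is its centre, 45 mm up. A bystander.
- cream_jug_centre (a point): A loose white cream jug with a loop handle, 57 by 90 mm, 73 mm high; this point is its centre. A bystander.
There are look-alikes about, which are no part of the job. What is shaped like the part that bears knob_grip but blue or purple is not meant.

How it is judged:
By the outcome, as a careful person would: the job done as asked, in the order asked, and still so for the second after the job is handed in, while the arm keeps its last pose, push and grip.
It also fails if it takes over 48 s, if anything falls off the work surface, if the arm or the gripper's body presses on something with over 40 N, if the wrist force passes 120 N, or if a joint passes its speed limit or range.

### The arm

A 6-joint arm with a two-finger parallel gripper is mounted at the origin on a cart in front of the work surface, level with it; the furniture and walls round the work are solid. World frame = base frame: x ahead of the robot, y to its left, z up, the work surface at z = 0. Lengths are in m, angles in rad, forces in N, time in s.
With the tool pointing down it reaches from about 0.275 to 1 m from the base axis. Payload 8.4 kg.
Tool frame: the origin (TCP) lies on the centre line of the jaws, within the pads' length; the fingertips stand 17 mm ahead of it and the grasp point (between the pads) lies 2 mm behind it (bot.tcp_to_tips is the y of the fingertips in the tool frame, in m); y points along the fingers, z is the direction in which the jaws open and shut, and the axes are right-handed (so a half turn about y gives the same grasp; the last joint's range is limited). The gripper opens to 85 mm and grips with 20 to 120 N. Pads are 22 mm wide; open, the fingers measure 114 mm over their backs; the gripper's body (76 mm by 85 mm) begins 54 mm behind the grasp point. The pads swing forward as they close: fully open they stand 13 mm farther back than shut.
Start: joints at [-1.224, 0.353, 1.633, -0, 1.155, -0.002], TCP at [0.214, -0.587, 0.248] pointing down, gripper open.
Joint ranges: [-2.63, 2.63], [-0.92, 2.1], [0.06, 2.66], [-1.3, 4.44], [0, 2.69], [-3.02, 3.02]. Speed limits (rad/s): [2.22, 2.22, 2.79, 3.14, 3.14, 3.14].

### API

Orientations are given as a unit quaternion [x, y, z, w].
In Python, from workcell import bot, hand, kinematics, get_obs, vision, hand_in gives the robot as it stands. The module is installed in compiled form; this text tells all that it offers. Calls block until the motion is done:
- bot.reach(position, orientation): joint-space move of the TCP to a pose.
- bot.servo_line(position, ori=None, velocity=0.15): straight line of the TCP; ori=None keeps the orientation; velocity is the mean speed in m/s.
- bot.goto_joints(angles): joint-space move.
- hand.move_gripper(opening, strength=None): finger opening in m; strength is the grip in N (None keeps the last); returns when the fingers have stopped.
- bot.dwell(seconds).
- kinematics.solve_ik(position, orientation): joint angles nearest the present ones, or None.
- get_obs(): the state.
- vision.read_camera(name): name is "scene" or "side" or "wrist"; returns a dict with "frame" (400x640x3 uint8, red, green, blue), "intrinsics" (3x3 intrinsics, pixels), "view" (4x4, takes a point from world to camera coordinates). Camera axes: x right, y down, z forward; pixel columns grow to the right and rows downward; lengths in m; the calibration is good to about 2 mm. A picture is of the moment at which its call begins. There is no depth.
A pose or a line that the arm cannot do raises bot.IKError and nothing moves.
- hand_in(): hands the job in, once; it reports no verdict.
The state is a dict: "time_s": time; "joint_pos": joint angles; "joint_vel": joint speeds; "joint_efforts": joint torques, N m; "position": TCP position; "orientation": TCP orientation; "wrist_force": force on the tool from outside, world axes, zero at the start; "ft_torque": the same for the moment, N m; "gripper_width": finger opening in m.
Only numpy, scipy, OpenCV 4.12 (cv2) and the standard library are available. Lean on these libraries where they do the work, as an engineer would, in place of code of your own. Each camera call takes 0.05 s, during which the arm holds its last target.

## Working session

There is one attempt and no reset: what is moved stays moved. The work goes in short steps, each a Python script; the robot and the scene stay as the last script left them, time stands still between calls to the robot, and variables do not carry over. Pictures are saved under pics/ and viewed, and the job is handed in when it is done.

```bash
mkdir -p pics; cat > h.py <<'E'
import numpy as np, cv2, json
from workcell import bot, hand, kinematics, get_obs, vision, hand_in
def snap(n,tag):
    r=vision.read_camera(n); cv2.imwrite(f'pics/{tag}.png',r['frame'][:,:,::-1])
    np.savez(f'pics/{tag}.npz',K=r['intrinsics'],V=r['view'],f=r['frame']); return r
def load(tag): 
    d=np.load(f'pics/{tag}.npz'); return d
def proj(d,p):
    K,V=np.array(d['K']),np.array(d['V']); c=V@np.append(p,1); u=K@c[:3]; return u[:2]/u[2]
def ray(d,uv):
    K,V=np.array(d['K']),np.array(d['V']); R=V[:3,:3];o=-R.T@V[:3,3]
    v=R.T@np.linalg.solve(K,[uv[0],uv[1],1]); return o,v/np.linalg.norm(v)
def onz(d,uv,z):
    o,v=ray(d,uv); return o+v*(z-o[2])/v[2]
def tri(l):
    A=np.zeros((3,3));b=np.zeros(3)
    for d,uv in l:
        o,v=ray(d,uv);P=np.eye(3)-np.outer(v,v);A+=P;b+=P@o
    p=np.linalg.solve(A,b); return p,[proj(d,p)-uv for d,uv in l]
def crop(tag,x0,y0,x1,y1,s,out):
    f=load(tag)['f'][y0:y1,x0:x1,::-1]; cv2.imwrite(f'pics/{out}.png',cv2.resize(f,None,fx=s,fy=s,interpolation=cv2.INTER_CUBIC))
E
python3 - <<'E'
from h import *
for n in ['scene','side','wrist']:
    r=snap(n,n+'0'); V=np.array(r['view']); print(n,-V[:3,:3].T@V[:3,3],V[2,:3],np.array(r['intrinsics'])[0])
o=get_obs(); print(o)
E
```

```text
scene [0.15178081 0.63515997 0.79979494] [ 0.36639787 -0.60871426 -0.70371837] [380.85410174   0.         318.70335743]
side [ 0.31523106 -0.80715049  0.58898614] [ 0.20390762  0.83515967 -0.51081308] [400.34072525   0.         319.52467857]
wrist [ 0.28147628 -0.56208891  0.37438592] [-0.2696223  -0.09650352 -0.95811841] [310.78708155   0.         318.84423982]
{'time_s': 0.15, 'joint_pos': array([-1.22441625e+00,  3.53505461e-01,  1.63397148e+00,  2.40525612e-07,
        1.15519756e+00, -2.40571490e-03]), 'joint_vel': array([ 0.00088917,  0.000293  , -0.00096093, -0.0004011 , -0.00075831,
        0.00070075]), 'joint_efforts': array([ 2.59501387e-03, -6.05631852e+01, -3.42338848e+01,  1.05911608e-04,
        6.32629424e-03,  3.81757184e-05]), 'position': array([ 0.21347567, -0.58703884,  0.24772038]), 'orientation': array([-0.12275562,  0.69675819, -0.69600447,  0.12262486]), 'wrist_force': array([ 0.29879713, -0.32403736,  0.88087209]), 'ft_torque': array([-0.01091768, -0.03665488,  0.03981615]), 'gripper_width': 0.08520605561443945}
```

View pics/scene0.png

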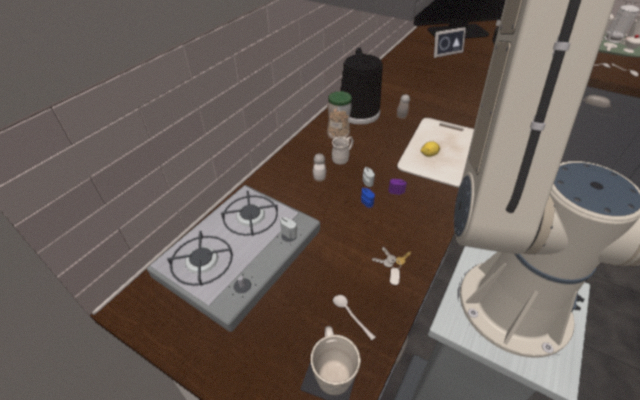

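View pics/side0.png

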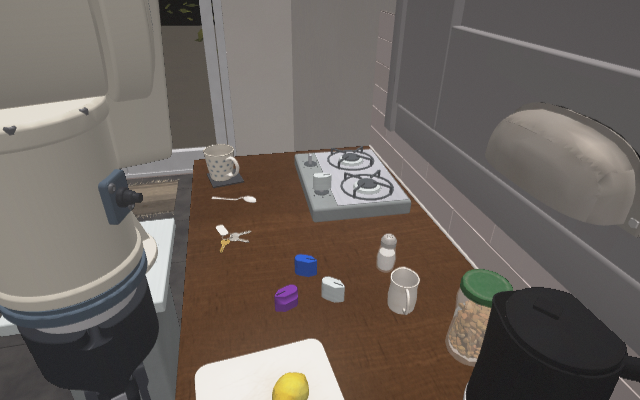

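View pics/wrist0.png

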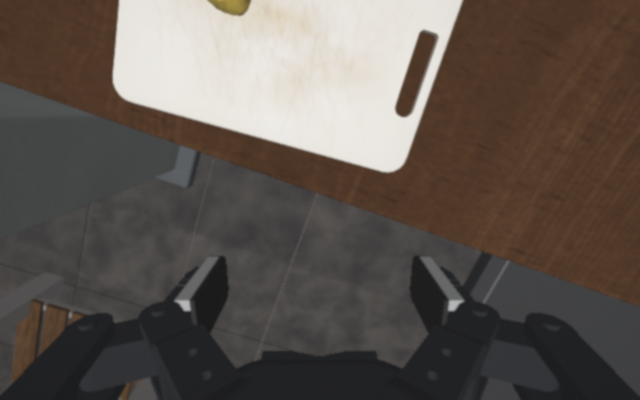

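The aluminium knob is at scene (369,176) and side (333,289). Other candidates:
- blue look-alike: scene (369,197), side (306,264)
- purple look-alike: scene (398,186), side (286,297)
- fitted knob on the hob: scene (289,228), side (322,183)
- salt mill: scene (319,167), side (387,253)

The bare shaft is at scene (242,287) and side (311,158). I'll check the choice in close crops.

```bash
python3 - <<'E'
from h import *
crop('side0',270,240,370,320,8,'c1')
crop('scene0',340,150,420,210,10,'c2')
crop('scene0',200,210,320,300,6.6,'c3')
crop('side0',270,135,370,205,8,'c4')
E
```

```text
(no output)
```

View pics/c1.png

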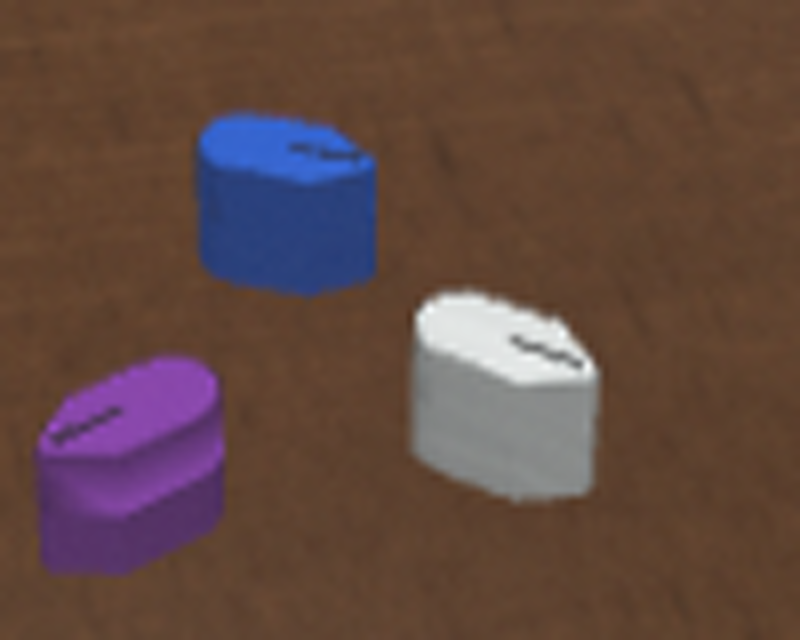

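View pics/c2.png

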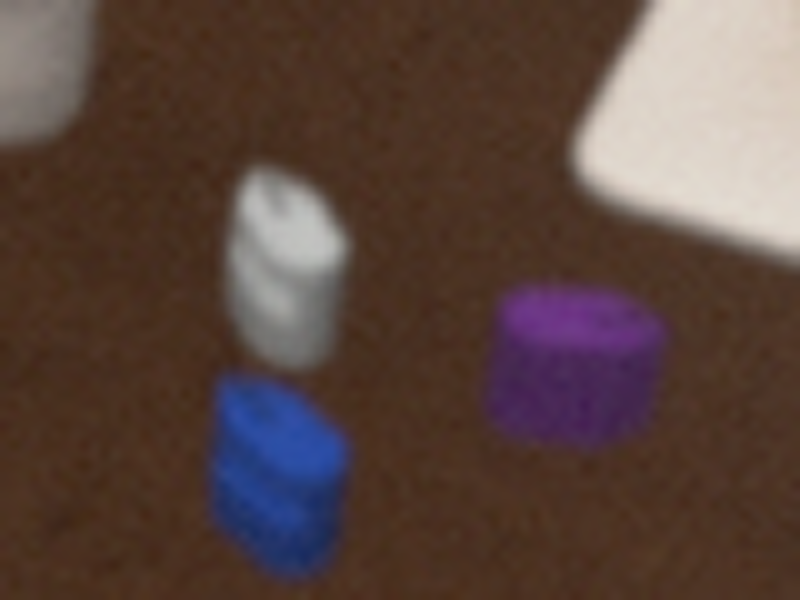

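View pics/c3.png

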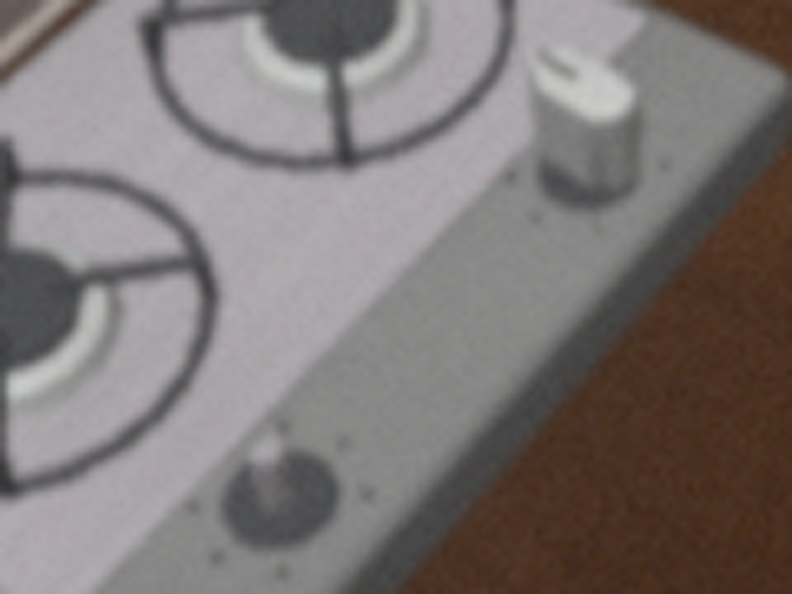

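View pics/c4.png

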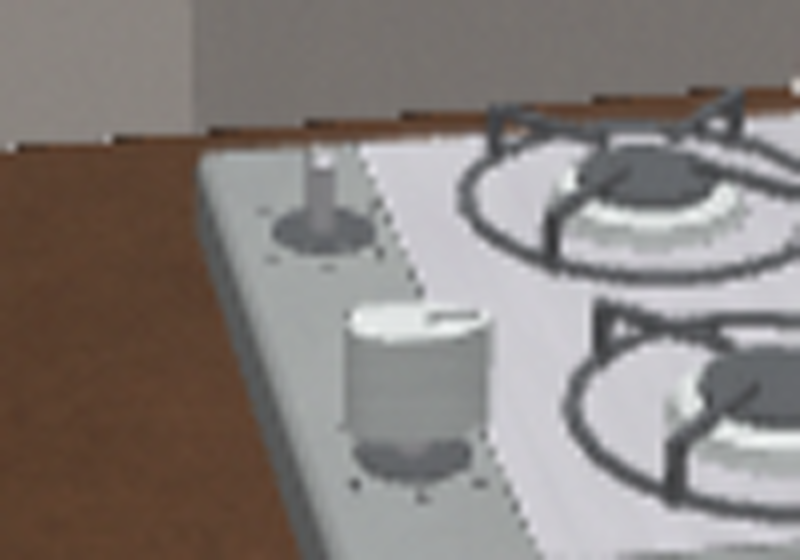

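The side crop confirms the bare-aluminium knob at about (334,282), with its mark line pointing to the nose at (344.6,286.6). The bare shaft's tip is at about side (310,154.5) and scene (240,277). Next come rough positions.

```bash
python3 - <<'E'
from h import *
s=load('side0'); c=load('scene0')
def S(x,y,x0,y0,k): return np.array([(x+.5)/k-.5+x0,(y+.5)/k-.5+y0])
ax=S(512,338,270,240,8); ns=S(597,373,270,240,8)
a=onz(s,ax,.04); n=onz(s,ns,.04); print('axis',a,'nose',n,np.linalg.norm(n-a),np.arctan2(*(n-a)[[1,0]]))
a2=onz(c,S(283,210,340,150,10),.04);n2=onz(c,S(262,170,340,150,10),.04); print('scene',a2,n2,np.arctan2(*(n2-a2)[[1,0]]))
print('plate',onz(s,S(323,232,270,135,8),.053),onz(c,S(280,498,200,210,6.6),.053))
print('tip',onz(s,S(322,155,270,135,8),.082),onz(c,S(268,448,200,210,6.6),.082), tri([(s,S(322,157,270,135,8)),(c,S(268,448,200,210,6.6))]))
print('other top', onz(s,S(428,318,270,135,8),.102),onz(c,S(577,72,200,210,6.6),.102))
o=get_obs(); print(o['position'])
from scipy.spatial.transform import Rotation as R
print(R.from_quat(o['orientation']).as_matrix())
w=load('wrist0'); V=w['V']; M=np.eye(4);M[:3,:3]=R.from_quat(o['orientation']).as_matrix();M[:3,3]=o['position']
print('cam<-tool',(V@M).round(4))
E
```

```text
axis [ 0.489079   -0.22320562  0.04      ] nose [ 0.50634262 -0.24004345  0.04      ] 0.024115244783580896 -0.7729125432239977
scene [ 0.49253761 -0.22760086  0.04      ] [ 0.50677423 -0.24195481  0.04      ] -0.789502049914096
plate [0.55305379 0.29954621 0.053     ] [0.55549362 0.30604864 0.053     ]
tip [0.55437822 0.30747527 0.082     ] [0.55598705 0.30535847 0.082     ] (array([0.5547599 , 0.305707  , 0.08239672]), [array([ 0.2409619 , -0.14925701]), array([0.30270977, 0.24740776])])
other top [0.55168033 0.12540202 0.102     ] [0.55288821 0.12224244 0.102     ]
[ 0.21347567 -0.58703884  0.24772038]
[[-9.39788405e-01 -3.67072988e-04  3.41756668e-01]
 [-3.41756865e-01  1.01766348e-03 -9.39787854e-01]
 [-2.82254520e-06 -9.99999415e-01 -1.08183805e-03]]
cam<-tool [[-5.000e-04  6.000e-04  1.000e+00  4.000e-04]
 [ 9.581e-01 -2.864e-01  6.000e-04  3.310e-02]
 [ 2.864e-01  9.581e-01 -4.000e-04  1.421e-01]
 [ 0.000e+00  0.000e+00  0.000e+00  1.000e+00]]
```

```bash
python3 - <<'E'
from h import *
s=load('side0'); c=load('scene0')
print('kettle',onz(c,(358,118),0),'jar',onz(c,(338,135),0),onz(s,(470,358),0),'mill',onz(s,(387,268),0),onz(c,(320,178),0),'jug',onz(s,(402,310),0),onz(c,(341,161),0))
from scipy.spatial.transform import Rotation as R
def q(th):  # tool z horizontal at angle th, y down
    z=np.array([np.cos(th),np.sin(th),0]);y=np.array([0,0,-1.]);x=np.cross(y,z); return R.from_matrix(np.c_[x,y,z]).as_quat()
for th in [.79,.79-np.pi]:
    j=kinematics.solve_ik([.491,-.225,.16],q(th)); print(th,j)
for th in [1.57,-1.57]:
    print(th,kinematics.solve_ik([.555,.306,.2],q(th)))
print(bot.tcp_to_tips)
E
```

```text
kettle [ 0.68139154 -0.53988613  0.        ] jar [ 0.69234427 -0.40005346  0.        ] [ 0.6838359  -0.42058324  0.        ] mill [ 0.63137614 -0.16286459  0.        ] [ 0.62573454 -0.16046135  0.        ] jug [ 0.61308937 -0.2892818   0.        ] [ 0.60991781 -0.27186989  0.        ]
0.79 [-4.32469425e-01  3.27115155e-01  1.89524880e+00 -4.44089210e-16
  9.19228700e-01 -1.22246942e+00]
-2.351592653589793 [-4.32469425e-01  3.27115155e-01  1.89524880e+00 -4.44089210e-16
  9.19228700e-01  1.91912323e+00]
1.57 [ 5.01513323e-01  4.13345184e-01  1.65803608e+00 -4.44089210e-16
  1.07021139e+00 -1.06848668e+00]
-1.57 [ 5.01513323e-01  4.13345184e-01  1.65803608e+00 -4.44089210e-16
  1.07021139e+00  2.07151332e+00]
0.017
```

```bash
cat >> h.py <<'E'
from scipy.spatial.transform import Rotation as R
def q(th):
    z=np.array([np.cos(th),np.sin(th),0]);y=np.array([0,0,-1.]);x=np.cross(y,z); return R.from_matrix(np.c_[x,y,z]).as_quat()
E
python3 - <<'E'
from h import *
bot.reach([.491,-.225,.16],q(.79))
bot.dwell(.15)
snap('wrist','w1'); o=get_obs(); print(o['time_s'],o['position'])
E
```

```text
2.05 [ 0.49086816 -0.22569232  0.16011648]
```

View pics/w1.png

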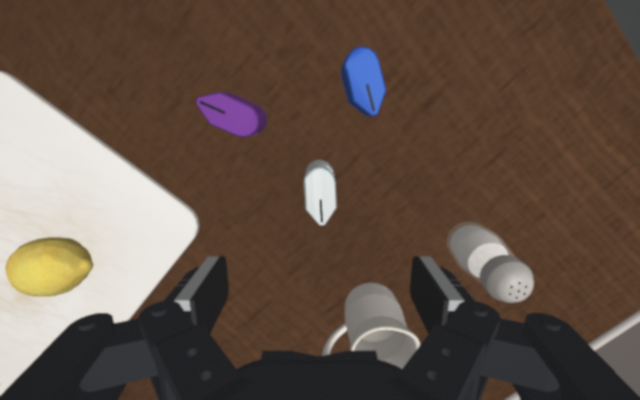

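```bash
python3 - <<'E'
from h import *
crop('w1',290,150,350,235,7,'c5')
E
```

```text
(no output)
```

View pics/c5.png

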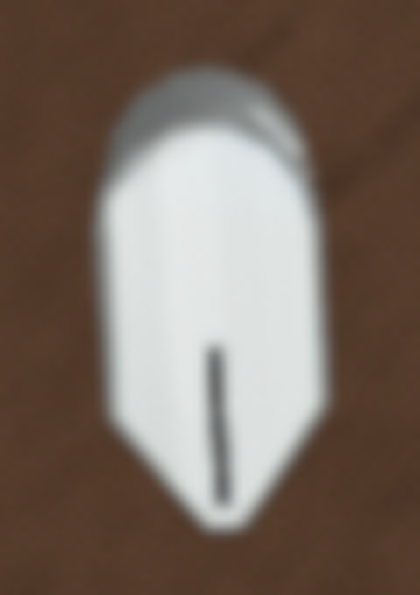

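```bash
python3 - <<'E'
from h import *
from scipy.optimize import least_squares
w=load('w1')
S=lambda x,y:np.array([(x+.5)/7-.5+290,(y+.5)/7-.5+150])
obs=[((.011,-.013),S(328,403)),((.011,.013),S(107,415)),((.026,0),S(223,532)),((-.024,0),S(208,123))]
for sg in (1,-1):
    def f(p):
        c,s=np.cos(p[2]),np.sin(p[2]); r=[]
        for (a,b),uv in obs:
            b=b*sg; r.append(proj(w,[p[0]+c*a-s*b,p[1]+s*a+c*b,.04])-uv)
        return np.ravel(r)
    z=least_squares(f,[.491,-.225,-.78],x_scale=[.01,.01,.1]); print(sg,z.x,z.fun.round(2))
a=onz(w,S(214,345),.04);n=onz(w,S(223,503),.04);print(a,n,np.arctan2(*(n-a)[[1,0]]),np.linalg.norm(n-a))
E
```

```text
1 [ 0.48738211 -0.2209142  -0.75188789] [-31.34   1.91  31.42  -0.7   -0.25  -0.09   0.15  -0.16]
-1 [ 0.48720754 -0.22080446 -0.74239206] [-0.08  0.64  0.3   0.1  -0.02 -0.32 -0.19 -0.4 ]
[ 0.48910804 -0.22279741  0.04      ] [ 0.50393215 -0.23595747  0.04      ] -0.7260041160472729 0.019822748147197627
```

```bash
python3 - <<'E'
from h import *
x,y,yaw=.4874,-.2211,-.740
th=yaw+np.pi/2
hand.move_gripper(.06,60)
bot.reach([x,y,.10],q(th))
bot.servo_line([x,y,.023],velocity=.12)
hand.move_gripper(.015,90)
bot.dwell(.2)
snap('side','s2');snap('wrist','w2'); o=get_obs(); print(o['time_s'],o['position'],o['gripper_width'],o['wrist_force'])
bot.servo_line([x,y,.16],velocity=.2)
o=get_obs(); print(o['time_s'],o['position'],o['gripper_width'],o['wrist_force'])
snap('wrist','w3'); snap('side','s3')
crop('w3',240,200,400,320,5,'c6'); crop('w2',240,200,400,320,5,'c7')
E
```

```text
4.275 [ 0.48796034 -0.2213506   0.02397668] 0.024727352319240472 [-0.79793895  1.07958316  7.56062407]
5.1083 [ 0.48672052 -0.2207838   0.15912509] 0.02490139818609252 [ 0.29157623 -0.60279876 -1.0103887 ]
```

View pics/w3.png

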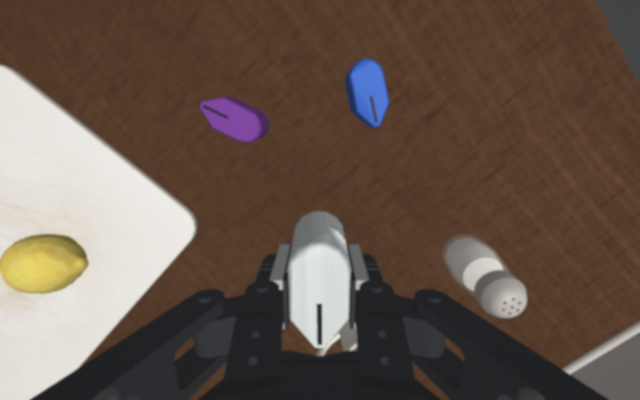

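View pics/s3.png

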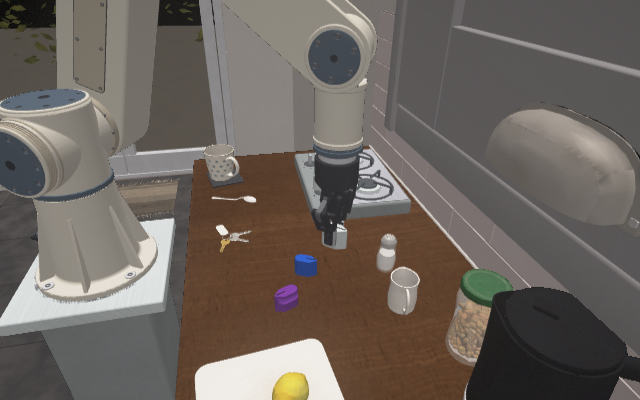

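View pics/c6.png

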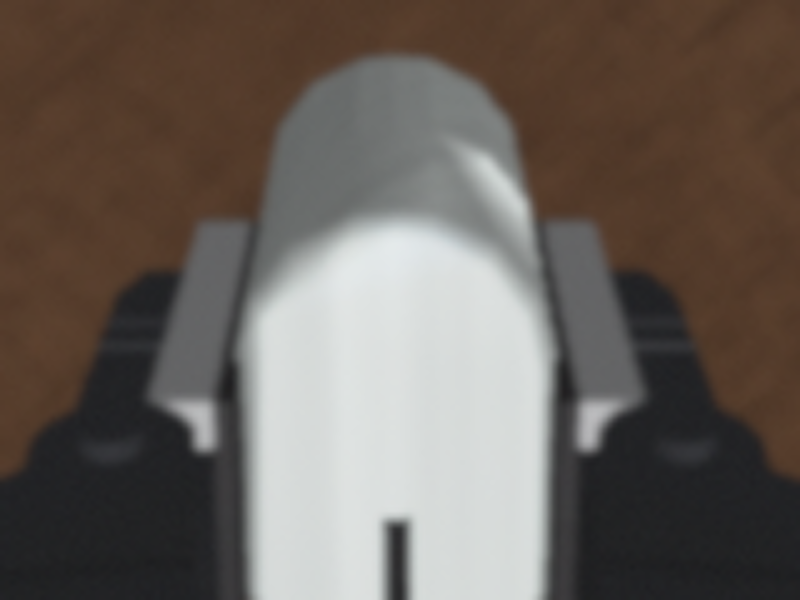

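View pics/c7.png

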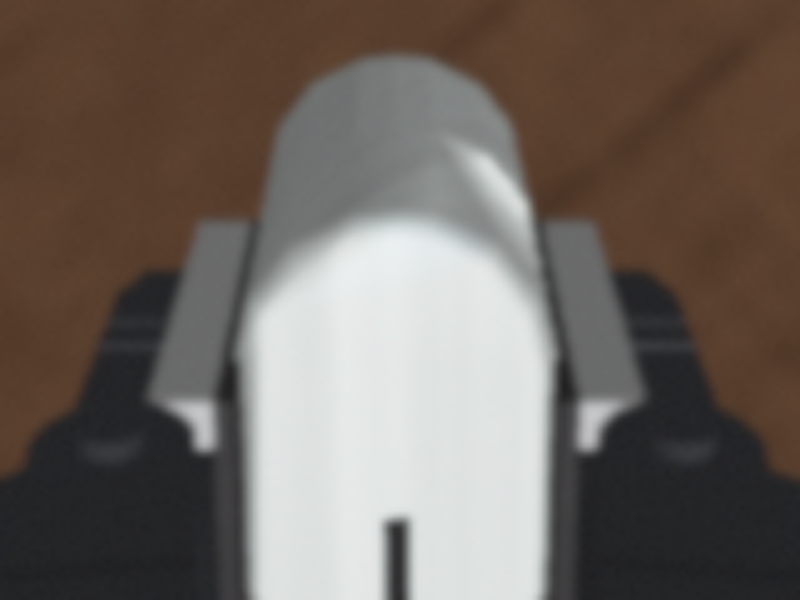

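```bash
python3 - <<'E'
from h import *
crop('w3',260,260,380,360,6.6,'c8')
E
```

```text
(no output)
```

View pics/c8.png

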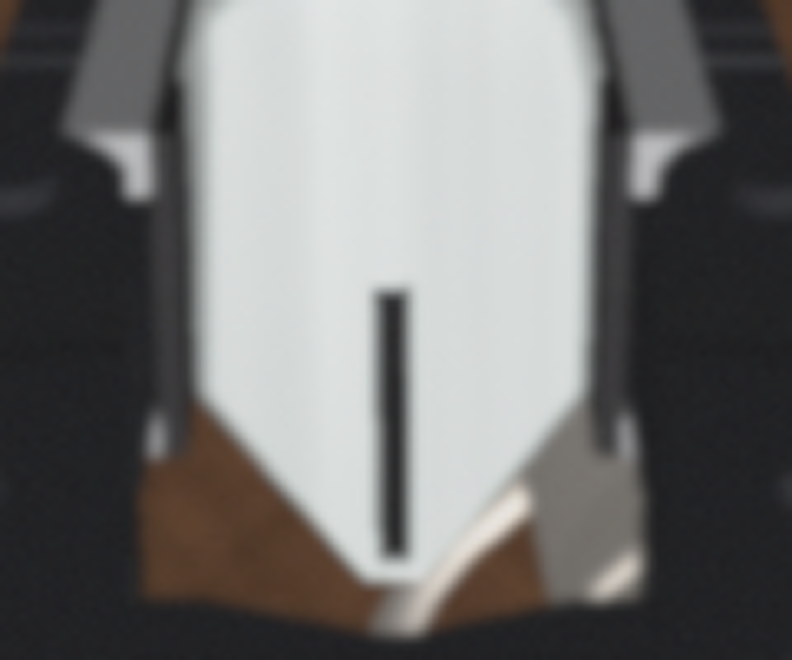

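```bash
cat > fit.py <<'E'
from h import *
from scipy.optimize import least_squares
w=load('w3')
o=get_obs(); p0=o['position']; M=R.from_quat(o['orientation']).as_matrix(); print(o['time_s'],p0)
S=lambda x,y,x0,y0,k:np.array([(x+.5)/k-.5+x0,(y+.5)/k-.5+y0])
# knob coords: x, y, and height above knob_grip
obs=[((.011,-.013,.02),S(197,400,260,260,6.6)),((.011,.013,.02),S(590,400,260,260,6.6)),((.026,0,.02),S(393,585,260,260,6.6)),
((-.024,0,.02),S(400,215,240,200,5)),((-.024,0,-.02),S(397,53,240,200,5))]
def pt(P,k):
    dx,dy,dz,psi,pit=P; c,s=np.cos(psi),np.sin(psi)
    x,z=c*k[0]-s*k[1], s*k[0]+c*k[1]; y=-k[2]
    x,y=x*np.cos(pit)-y*np.sin(pit), x*np.sin(pit)+y*np.cos(pit)
    return p0+M@np.array([x+dx,y+dy,z+dz])
f=lambda P:np.ravel([proj(w,pt(P,k))-uv for k,uv in obs])
for fix in (0,1):
    g=(lambda P:f(np.append(P,0))) if fix else f
    z=least_squares(g,[0,.004,0,0]+([] if fix else [0]),x_scale=[.01,.01,.01,.1]+([] if fix else [.1])); print(z.x,z.fun.round(2))
for xx in (0,.004,.023): print(proj(w,pt(np.append(z.x,0),(xx,0,.02))),)
print(S(391,290,260,260,6.6),S(395,557,260,260,6.6))
E
python3 fit.py
```

```text
5.2083 [ 0.4864735  -0.22067116  0.15852405]
[ 9.29443874e-05  3.96013288e-03  6.24053554e-05 -1.38308792e-03
  9.06855419e-03] [-1.1  -0.71  1.11 -0.63  0.01  0.41 -0.2   0.66  0.24  0.28]
[ 2.48350627e-04  4.05982964e-03  6.26154453e-05 -1.39780281e-03] [-1.1  -0.76  1.11 -0.68  0.01  0.59 -0.2   0.26  0.24  0.71]
[319.26254122 296.68488361]
[319.24137219 305.09609526]
[319.14575814 343.08696795]
[318.81818182 303.51515152] [319.42424242 343.96969697]
```

```bash
python3 - <<'E'
from h import *
th=np.pi/2-.015
bot.servo_line([.487,-.2208,.20],velocity=.25)
bot.reach([.62,.306,.19],q(th))
bot.servo_line([.62,.306,.15],velocity=.15)
bot.dwell(.3)
snap('wrist','w4'); o=get_obs(); print(o['time_s'],o['position'],o['gripper_width'],o['wrist_force'])
E
```

```text
8.2417 [0.62030536 0.30616851 0.15076254] 0.024386031449417412 [ 0.31500243 -0.56245881 -0.43602549]
```

View pics/w4.png

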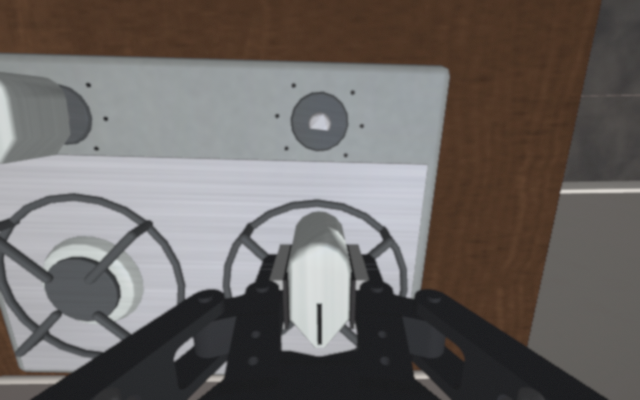

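```bash
python3 - <<'E'
from h import *
crop('w4',270,75,370,165,7,'c9')
E
```

```text
(no output)
```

View pics/c9.png

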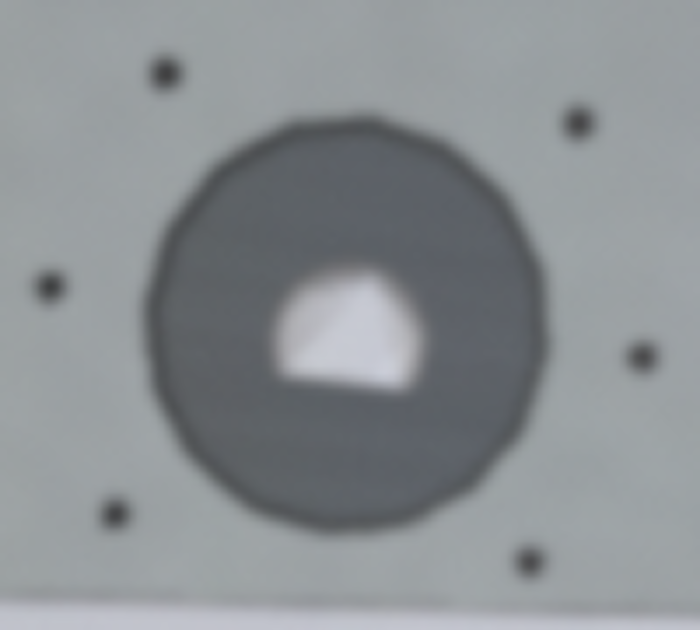

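```bash
python3 - <<'E'
from h import *
w=load('w4')
S=lambda x,y:np.array([(x+.5)/7-.5+270,(y+.5)/7-.5+75])
d=np.array([onz(w,S(*p),.05) for p in [(642,357),(530,562),(115,513),(50,287),(165,73),(578,123)]])
c=(d[0]+d[1]+d[2]+d[3]+d[4]+d[5])/6; print('dots c',c, 'r',np.linalg.norm(d-c,axis=1))
print('ang',np.degrees(np.arctan2(*(d-c)[:,[1,0]].T)))
print('plate c',onz(w,S(347,323),.053),np.ptp([onz(w,S(*p),.053)[:2] for p in [(150,320),(545,325)]],axis=0),np.ptp([onz(w,S(*p),.053)[:2] for p in [(347,117),(347,530)]],axis=0))
a,b=onz(w,S(278,378),.082),onz(w,S(410,390),.082); print('flat',a,b,np.arctan2(*(b-a)[[1,0]]))
print('tip L/R/top',[onz(w,S(*p),.082).round(4) for p in [(275,340),(425,340),(345,263)]])
import numpy as np
e=[onz(w,p,.05) for p in [(20,155.5),(420,164)]]; print('hob line',np.arctan2(*(e[0]-e[1])[[1,0]]))
# edge detection for flat: gradient
g=cv2.cvtColor(w['f'],cv2.COLOR_RGB2GRAY).astype(float)
for u in range(311,329):
    col=cv2.getRectSubPix(g.astype(np.float32),(1,25),(float(u),127.)).ravel(); 
    k=np.arange(115,140); print(u,col[10:22].astype(int))
E
```

```text
dots c [0.55422787 0.30769145 0.05      ] r [0.03015343 0.03073634 0.03066546 0.0301308  0.02970991 0.02973835]
ang [  82.87103509   37.57297577  -52.51855521  -97.58835192 -143.87740791
  129.17588749]
plate c [0.55409648 0.30767693 0.053     ] [0.00105839 0.039426  ] [0.03990536 0.00057052]
flat [0.55775053 0.30152932 0.082     ] [0.55894452 0.31308122 0.082     ] 1.46780366418359
tip L/R/top [array([0.5545, 0.3013, 0.082 ]), array([0.5547, 0.3144, 0.082 ]), array([0.5482, 0.3075, 0.082 ])]
hob line -1.6068394152553345
311 [175 176 169 148 117  97  95  96  95  97  98  98]
312 [185 188 183 159 121  99  95  96  96  97  98  98]
313 [193 196 190 165 126 101  96  95  96  96  97  97]
314 [198 199 193 169 131 103  96  95  96  96  98  98]
315 [200 201 196 173 135 104  97  96  96  96  98  98]
316 [201 201 196 176 139 107  97  95  95  96  98  98]
317 [202 201 196 177 144 110  97  95  95  97  97  98]
318 [201 201 196 179 148 113  98  95  96  96  97  98]
319 [201 201 197 183 152 117  98  95  95  96  96  97]
320 [201 201 198 186 159 120  99  95  95  95  97  97]
321 [201 201 199 190 163 125 100  94  95  96  96  97]
322 [201 200 200 192 168 129 102  95  94  95  96  97]
323 [200 201 201 196 174 135 104  95  95  95  97  97]
324 [201 202 204 201 179 139 106  96  95  95  97  98]
325 [198 202 204 201 181 144 109  97  95  96  96  97]
326 [195 198 199 194 177 144 111  96  95  95  95  97]
327 [190 189 186 179 163 136 109  96  95  95  96  97]
328 [175 171 165 156 141 121 103  95  94  95  95  97]
```

The wrist view shows the dark plate centred at (319,121) and the shaft's flat facing down (+x). The flat's image slope is about 0.12 and the ticks give −7.4°, so the shaft yaw is about −0.127. The wrist camera puts the shaft axis at (0.5546, 0.3077), and side plus scene give (0.5548, 0.3057).

```bash
python3 - <<'E'
from h import *
th=np.pi/2-.127
X,Y=.5546,.3077
bot.servo_line([X,Y,.15],q(th),velocity=.15)
bot.servo_line([X,Y,.116],velocity=.1)
bot.dwell(.3)
o=get_obs(); print(o['time_s'],o['position'],o['gripper_width'],o['wrist_force'])
snap('side','s5');snap('scene','p5')
crop('side' and 's5',260,100,380,190,6.6,'c10');crop('p5',190,220,310,310,6.6,'c11')
M=R.from_quat(o['orientation']).as_matrix(); print(M[:,2],M[:,1])
E
```

```text
9.6167 [0.5549335  0.30785784 0.11657704] 0.024852699940370933 [-0.03501859  0.54816675 -0.99213016]
[1.26663217e-01 9.91945608e-01 5.82511780e-04] [ 8.46513877e-04  4.79148584e-04 -9.99999527e-01]
```

View pics/c10.png

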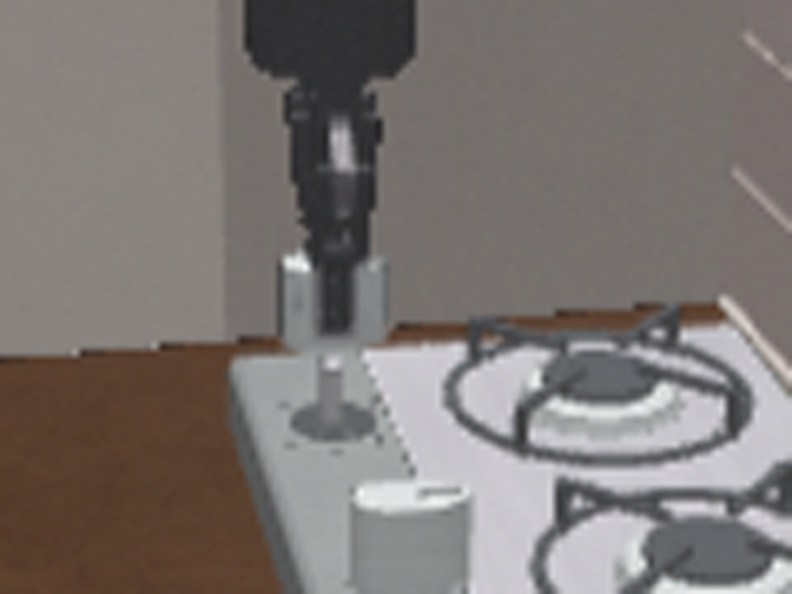

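View pics/c11.png

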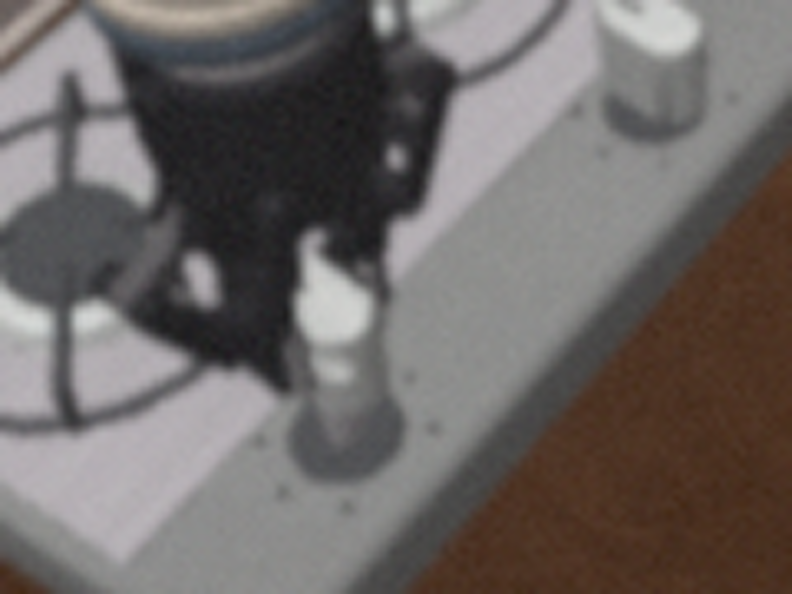

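In both views the held knob sits right over the shaft: its side-crop centre is about 332 and the shaft is at 331. I'll insert stepwise with force checks.

```bash
python3 - <<'E'
from h import *
X,Y=.5546,.3077
z=.116
while z>.087:
    z-=.002
    bot.servo_line([X,Y,z],velocity=.04)
    o=get_obs(); f=o['wrist_force']; print(round(z,4),o['position'].round(4),f.round(1),o['ft_torque'].round(2))
    if f[2]>10 or np.hypot(*f[:2])>8: print('stop');break
print(o['time_s'],o['gripper_width'])
E
```

```text
0.114 [0.5545 0.3077 0.1139] [-0.6  0.3 -0.5] [-0.02  0.01 -0.02]
0.112 [0.5545 0.3076 0.1118] [ 0.  -0.2 -0.8] [-0.02  0.02 -0.  ]
0.11 [0.5545 0.3076 0.1098] [ 0.3  0.4 -0.6] [0.05 0.06 0.  ]
0.108 [0.5545 0.3077 0.1078] [-0.4  0.1 -0.5] [-0.05  0.01 -0.01]
0.106 [0.5545 0.3076 0.1058] [-0.6 -0.4 -1.5] [-0.02 -0.02  0.03]
0.104 [0.5545 0.3076 0.1038] [ 0.  -0.2 -0.6] [0.1  0.02 0.05]
0.102 [0.5546 0.3077 0.1019] [ 0.3 -0.4 -0.6] [ 0.05 -0.01  0.  ]
0.1 [0.5546 0.3077 0.0999] [ 1.2  0.  -0.3] [-0.01 -0.11 -0.  ]
0.098 [0.5547 0.3077 0.0979] [ 1.4 -0.7 -0.8] [-0.04 -0.22 -0.02]
0.096 [0.5547 0.3077 0.0959] [ 0.8  0.1 -1.6] [-0.04 -0.28  0.03]
0.094 [0.5547 0.3077 0.0939] [ 2.3 -0.7 -2.1] [-0.02 -0.29 -0.06]
0.092 [0.5547 0.3077 0.0919] [ 2.   0.4 -1.2] [-0.01 -0.33 -0.01]
0.09 [0.5546 0.3077 0.0898] [ 2.5  0.2 -3. ] [ 0.   -0.4   0.02]
0.088 [0.5547 0.3077 0.0879] [ 3.   0.4 -1.7] [-0.03 -0.46 -0.01]
0.086 [0.5546 0.3078 0.086 ] [ 2.4 -0.4 -0.6] [ 0.05 -0.4  -0.02]
13.4667 0.02492422575094596
```

```bash
python3 - <<'E'
from h import *
X,Y=.5549,.3077
z=.086
hand.move_gripper(.015,110)
while z>.074:
    z-=.001
    bot.servo_line([X,Y,z],velocity=.04)
    bot.dwell(.05)
    o=get_obs(); f=o['wrist_force']; print(round(z,4),o['position'].round(4),f.round(1),o['ft_torque'].round(2))
    if f[2]>18 or np.hypot(*f[:2])>12: print('stop');break
print(o['time_s'],o['gripper_width'])
snap('side','s6');snap('wrist','w6');snap('scene','p6')
crop('s6',260,100,380,190,6.6,'c12');crop('w6',240,200,400,320,5,'c13')
E
```

```text
0.085 [0.5547 0.3077 0.0851] [0.1 1.6 2.9] [-0.01 -0.03 -0.  ]
0.084 [0.5548 0.3078 0.084 ] [-1.3  0.3  4.3] [ 0.13  0.08 -0.04]
0.083 [0.5548 0.3077 0.083 ] [-1.8  0.8  4.4] [ 0.2   0.24 -0.04]
0.082 [0.5548 0.3077 0.082 ] [-1.4  0.1  5.7] [ 0.08  0.2  -0.04]
0.081 [0.5548 0.3077 0.0811] [-2.2  0.6  5.2] [0.13 0.28 0.04]
0.08 [0.5548 0.3077 0.0802] [-2.  -0.3  5.5] [ 0.1   0.27 -0.02]
0.079 [0.5548 0.3077 0.0792] [-2.1  1.3  6.3] [0.08 0.33 0.01]
0.078 [0.5549 0.3078 0.0789] [-4.5 -1.  12.5] [-0.09  0.64 -0.01]
0.077 [0.555  0.3078 0.0788] [-5.8 -2.4 21.3] [-0.32  1.04 -0.02]
stop
16.3833 0.024419386603845912
```

View pics/c12.png

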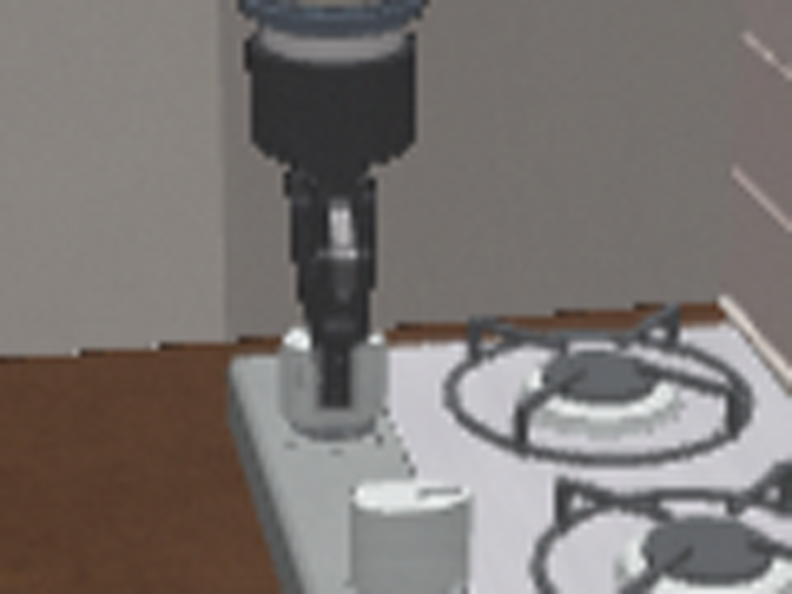

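View pics/c13.png

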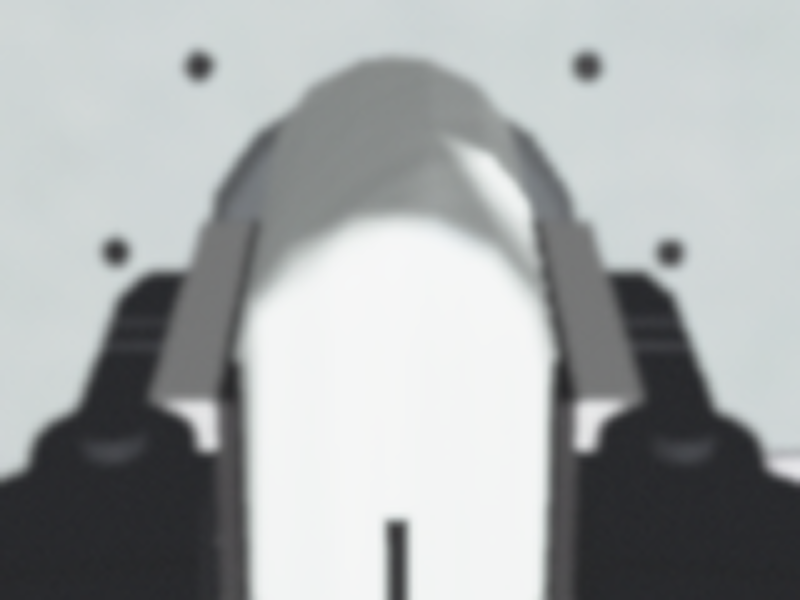

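```bash
python3 - <<'E'
from h import *
for i in range(4):
    bot.dwell(.4); o=get_obs(); print(o['time_s'],o['position'].round(4),o['wrist_force'].round(1),o['gripper_width'])
snap('scene','p7'); crop('p7',180,120,400,300,3.6,'c14')
E
```

```text
16.9333 [0.555  0.3078 0.0788] [-5.7 -2.1 21.5] 0.024422953763349298
17.3333 [0.555  0.3078 0.0788] [-5.7 -2.4 21.3] 0.024467634558800806
17.7333 [0.555  0.3078 0.0788] [-6.3 -2.  21.6] 0.02437073444680388
18.1333 [0.555  0.3078 0.0787] [-7.1 -2.3 21.8] 0.024441209827052415
```

View pics/c14.png

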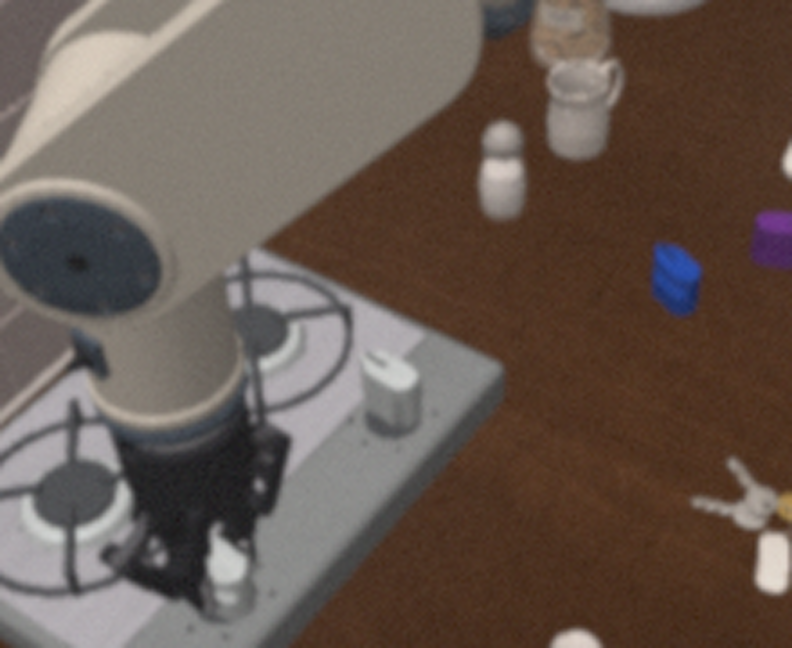

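The knob is steady at the stop, still gripped, and the salt mill and cream jug haven't moved (scene (319,167) and (341,150), as in the first picture). Handing in.

```bash
python3 - <<'E'
from h import *
hand_in()
E
```

```text
the job is handed in; nothing more can be done
```

I picked up the aluminium knob by its flats and turned it to match the shaft's flat (yaw about −0.127 rad). I then pushed it home on the bare left control (+y side) and pressed it to the stop. I handed in at about 18 s, still gripping and pressing it.

- **Insertion:** the knob slid the full 20 mm onto the shaft with 3 N or less sideways force. From there the spring resisted with about 3 to 6 N over a further 7 mm of travel, a little under the 4 to 8 N stated. It then met the hard stop.
- **Holding:** it held steady for 1.75 s at about 21.5 N, with the TCP at z = 0.0788 m; I expected 0.079 m. The crop over the tail half of the knob and the pads showed no slip in the grip, and the tick marks sat evenly either side of it.
- **Bystanders:** the salt mill and cream jug look unmoved in the last scene picture.
- **Disagreements:** the side and scene cameras put the shaft about 2 mm lower in y than the wrist camera did. I used the wrist value, and the fit confirmed it. A sideways force of about 6 to 7 N along −x remained at the stop, and I left it.

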